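Set the burr ring to its zero point with the pronged key

TASK

Fit the six-pronged T-handled key onto the toothed adjusting ring on top of the burr block: turn it until its prongs mesh with the ring's teeth and push it fully home. Then use the key to turn the ring clockwise (seen from above) until it comes to its stop, and leave the key standing upright, fully home in the ring, without shoving aside the sugar pot, filter basket, plastic tub or white cup that stand around.

Things in the scene. Friction and masses are not known exactly. Their poses are not given: they have to be found in the camera images.
- key_grip (a point): The key: steel disc (72 mm across, 8 mm thick), six prongs below, 14 mm stem and a black T-bar on top; 77 mm tall, 0.2 to 0.45 kg. It starts upright on its prongs. This point: centre of the T-bar, 66 mm above the prong tips. The bar is 90 mm long along this frame's x, 16 mm thick along y, 22 mm high (z up), its underside 23 mm above the disc. Grip it at its middle across its thickness.
- key_foot (a point): Centre of the key in the plane of its prong tips; same axes as key_grip, 66 mm below it. The prongs are 24 mm long, 7.5 mm wide bars reaching radially from 17 to 35 mm from the axis, one every 60 degrees (0, 60, .. from the key's x).
- burr_block: Fixed dark metal block that carries the adjusting ring: square foot 124 x 124 mm, round body up to 100 mm across, a short outlet at its front (-x); 90 mm high up to the ring's flat face. Origin at the centre of its underside, z up.
- ring_seat (a point): The light-metal adjusting ring on top of the block, 82 mm across. This point: on its axis, on its flat upper face, 90 mm above the worktop; z up, x and y turn with the ring. The key is home when key_foot comes down to this point: that needs the key turned 30 degrees (plus any multiple of 60) relative to the ring, within about 4 degrees.
- ring_teeth (a point): On the ring's axis, level with the tops of its six teeth, 12 mm above ring_seat; same axes. Teeth 7.5 mm wide, 17 to 35 mm from the axis, at 0, 60, .. degrees from x. A key at a wrong angle stands here, 12 mm too high; press with only about 5 N while turning it to find the gaps: harder pressing or tilting may drag the ring round.
- boss_top (a point): Top of the round steel boss in the middle of the ring, 22 mm above ring_seat. The boss is 30 mm across, its top 5 mm tapering to 20 mm; the prongs pass round it with 2 mm play, so it centres the key.
- setting_ring (a joint): Turn of the adjusting ring on the fixed block in rad: 0 at the clockwise stop (burrs touching), growing counter-clockwise seen from above, up to 2.4. It starts 0.5 to 1.0 from the stop. Stiff: it takes about 0.35 N m to turn and stays where it is left; at the stop it is rigid and the turning moment rises steeply.
- sugar_pot: Chrome sugar pot, 66 mm across, 67 mm tall, a bystander; origin at the centre of its underside.
- filter_basket: Steel filter basket, 68 mm across, 28 mm tall, a bystander; origin at the centre of its underside.
- powder_tub: White plastic tub with a blue lid, 69 mm across, 91 mm tall, a bystander; origin at the centre of its underside.
- cup: White porcelain cup standing upside down, 80 x 108 mm with its handle, 67 mm tall, a bystander; origin at the centre of its underside.
There are look-alikes about, which are no part of the job. Leave any green or yellow look-alike of the part that bears key_grip alone. Leave any blue look-alike of the burr_block alone.

How it is judged:
By the outcome, as a careful person would: the job done as asked, in the order asked, and still so for the second after the job is handed in, with the robot touching nothing.
It also fails if it takes over 54 s, if anything falls off the work surface, if the arm or the gripper's body presses on something with over 40 N, if the wrist force passes 120 N, or if a joint passes its speed limit or range.

ROBOT

A 7-joint arm with a two-finger parallel gripper is mounted at the origin on a cart in front of the work surface, level with it; the furniture and walls round the work are solid. World frame = base frame: x ahead of the robot, y to its left, z up, the work surface at z = 0. Lengths are in mm, angles in rad, forces in N, time in s.
With the tool pointing down it reaches from about 400 to 875 mm from the base axis. Payload 4.4 kg.
Tool frame: the origin (TCP) lies midway between the tips of the shut fingers; the grasp point (between the pads) lies 19 mm behind it; z points along the fingers, y is the line along which they close (so a half turn about z gives the same grasp; the last joint's range is limited). The gripper opens to 85 mm and grips with 20 to 120 N. Pads are 22 mm wide; open, the fingers measure 114 mm over their backs; the gripper's body (76 mm by 85 mm) begins 54 mm behind the grasp point. The pads swing forward as they close: fully open they stand 13 mm farther back than shut.
Start: joints at [1.14, 0.628, 0.038, 1.517, -0.027, 0.996, -0.02], TCP at [231.925, -607.231, 197.613] pointing down, gripper open.
Joint ranges: [-3.06, 3.06], [-0.37, 2.12], [-1.25, 1.32], [0.18, 2.47], [-1.1, 4.24], [0.23, 1.98], [-2.94, 2.94]. Speed limits (rad/s): [2.57, 2.57, 3.14, 3.14, 3.14, 3.14, 3.14].

INTERFACE

Orientations are given as [roll, pitch, yaw] about the fixed x, y, z axes, in that order (R = Rz(yaw) Ry(pitch) Rx(roll)).
In Python, from cell import telemetry, eyes, ctrl, finder gives the robot as it stands.
- The arm moves only by the tool move_arm, never from a script. Its argument "steps" is a list of rows, each a list of 7 numbers: the turn, a rotation vector about the world's x, y, z in degrees, then the shift along the world's x, y, z in m, then the finger opening in m, from 0 to 0.0854. A call has 1 to 5 rows; each row shifts and turns the commanded pose from where the row before left it; what a row does not reach is not made up. A row lasts 1/10 s, in which the tool goes at most 50 mm and 8.59 degrees, less where a joint would pass 70% of its speed; a pose out of reach is approached as far as the arm can. A call with a gripper value outside its range is refused whole. The fingers move at their own pace and stop on an object; the grip force is fixed at half the most. Time passes only in rows, so rows that do not move let the fingers close. It gives the time, the measured TCP pose, the force, the opening and the grip force at its end, in the units of the state.
- telemetry.read_state(): the state, without advancing time (a new reading comes with each control period).
- eyes.get_image(name): name is "side" or "top" or "wrist"; returns (picture, depth): 480x640x3 uint8, blue, green, red; 480x640 float32, mm along the optical axis (not along the pixel's ray), 0 where there is no reading.
- eyes.calibration(name): a dict with "fx", "fy", "cx", "cy" (pixels), "position" and "attitude" of the camera in the world. Camera axes: x right, y down, z forward; pixel columns grow to the right and rows downward; lengths in mm; the calibration is good to about 2 mm. A picture is of the moment at which its call begins: read the wrist's pose just before it. calibration takes no time and is no camera call; for the wrist camera it gives the pose at the moment of the call.
- ctrl.finish_job(): hands the job in; it is judged then, once.
Trained networks look in the newest picture that a camera, given by its name, has taken for a name from the list of things; names that differ only in an ending like _2 or _b are one class to them, and where a whole thing is asked for, a point or a joint stands for the part that bears it (a point fixed in the world has none). Each returns a list of dicts, best first, with "confidence" (0 to 1); they miss things now and then, are a little off and sometimes report something else, mostly with a low value. They report only what shows in the picture. A call takes as long as a camera call. They do not tell look-alikes from the thing itself.
- finder.boxes_of(camera, name): "location" ([x, y, z] in mm, in the coordinates of the camera as it stood for that picture, good to about 4 mm: the middle of the surface that is visible of it).
- finder.cut_out(camera, name): "mask" (480x640 bool, what is visible of it).
- finder.pinpoint(camera, name): "location" ([x, y, z] in mm, in the coordinates of the camera as it stood for that picture, good to about 4 mm: a listed point, or the origin of a listed thing).
The state is a dict: "clock": time; "qpos": joint angles; "qd": joint speeds; "tau": joint torques, N m; "eef_pos": TCP position; "tool_rot": TCP orientation; "force": force on the tool from outside, world axes, zero at the start; "torque": the same for the moment, N m; "width": finger opening in mm; "gripper_force": force on a finger pad.
Only numpy, scipy, OpenCV 4.12 (cv2) and the standard library are available. Lean on these libraries where they do the work, as an engineer would, in place of code of your own. Each camera call takes 0.05 s, during which the arm holds its last target. There are 200 camera calls.

## Working session

There is one attempt and no reset: what is moved stays moved. The work goes in short steps, Python scripts to look and compute and a tool call to move; the robot and the scene stay as the last step left them, time stands still between calls to the robot, and variables do not carry over. Pictures are saved under pics/ and viewed, at most 10 in all, crops included, and the job is handed in when it is done.

Besides the shell and the picture viewer there is one more tool, called after "Emit:" by a JSON object that holds its "op" and its "data", one argument or row to a line. move_arm: Moves the arm, as the interface text tells. Its arguments: {"type":"object","properties":{"steps":{"type":"array"}},"required":["steps"]}

```bash
ls; mkdir -p pics
cat > h.py <<'E'
import numpy as np, cv2
from scipy.spatial.transform import Rotation as R
from cell import telemetry, eyes, ctrl, finder
def T(c):
    a=np.array(c["attitude"],float)
    r=a if a.shape==(3,3) else R.from_euler('xyz',a).as_matrix() if a.size==3 else R.from_quat(a).as_matrix()
    return r,np.array(c["position"])
def w(cam,p):
    r,t=T(cal[cam]); return r@np.array(p)+t
cal={}
def shot(cam,fn=None):
    cal[cam]=eyes.calibration(cam); im,d=eyes.get_image(cam)
    if fn: cv2.imwrite('pics/'+fn,im)
    return im,d
def pix(cam,p):
    c=cal[cam]; r,t=T(c); q=r.T@(np.array(p)-t); return [round(c["fx"]*q[0]/q[2]+c["cx"]),round(c["fy"]*q[1]/q[2]+c["cy"])]
def cloud(cam,d):
    c=cal[cam]; r,t=T(c); v,u=np.mgrid[:480,:640]
    P=np.stack([(u-c["cx"])/c["fx"]*d,(v-c["cy"])/c["fy"]*d,d],-1)
    return P@r.T+t
E
python3 - <<'E'
from h import *
print(telemetry.read_state())
a,_=shot('top'); print(cal['top'])
for n in ['key_grip','key_foot','ring_seat','boss_top','burr_block','sugar_pot','filter_basket','powder_tub','cup']:
    for x in finder.pinpoint('top',n)[:3]:
        p=w('top',x['location']); print(n,round(x['confidence'],2),p.round(),pix('top',p))
b,_=shot('side'); print(cal['side'])
for n in ['key_grip','ring_seat']:
    for x in finder.pinpoint('side',n)[:3]:
        p=w('side',x['location']); print(n,round(x['confidence'],2),p.round(),pix('side',p))
cv2.imwrite('pics/a.png',a);cv2.imwrite('pics/b.png',b)
E
```

```text
pics
{'clock': 0.0, 'qpos': array([ 1.14020221,  0.62935924,  0.03844261,  1.51835637, -0.02702787,
        0.99629612, -0.01998256]), 'qd': array([-1.90919527e-04,  6.16585077e-04,  5.41436832e-04, -1.45294736e-03,
        1.01098332e-03,  8.36583000e-05, -9.63360218e-04]), 'tau': array([ 6.64073086e-04, -5.63387024e+01,  1.22672796e+00, -1.93443489e+01,
        1.11374364e-02,  1.03176810e-02, -1.84004040e-05]), 'eef_pos': array([ 231.68253287, -606.57630008,  196.68437659]), 'tool_rot': array([-3.13969132e+00,  2.55510202e-06,  3.64796122e-01]), 'force': array([-0.50645773, -0.58832417,  0.30399071]), 'torque': array([ 0.02049527, -0.01151892, -0.03722345]), 'gripper_force': 0.0, 'width': 85.40811537949807}
{'fx': 611.6043750199897, 'fy': 611.6043750199897, 'cx': 311.2000030388079, 'cy': 233.78086841102905, 'position': array([ 374.62507816, -445.94960689, 1541.91905465]), 'attitude': array([-2.99310666,  0.01945296, -1.55434845])}
key_grip 0.58 [ 434. -360.   65.] [288, 300]
key_grip 0.57 [ 554. -198.   66.] [222, 249]
key_grip 0.56 [ 426. -238.   60.] [237, 302]
key_foot 0.77 [ 4
[... 384 characters left out ...]
[357, 276]
filter_basket 0.72 [ 402. -481.    1.] [337, 314]
filter_basket 0.36 [ 566. -359.  115.] [287, 243]
powder_tub 0.73 [ 616. -491.   -4.] [342, 230]
powder_tub 0.16 [ 429. -358.   -1.] [289, 303]
cup 0.92 [ 743. -168.   -1.] [218, 180]
{'fx': 559.2338676677493, 'fy': 559.2338676677493, 'cx': 325.5670741177731, 'cy': 235.70307141414125, 'position': array([  354.8453889 , -1375.19706111,   702.11424702]), 'attitude': array([-2.13218262,  0.0068371 , -0.25136046])}
key_grip 0.87 [ 429. -237.   66.] [236, 211]
key_grip 0.6 [ 434. -353.   66.] [245, 236]
key_grip 0.56 [ 554. -194.   64.] [285, 197]
ring_seat 0.8 [ 568. -357.   94.] [306, 218]
ring_seat 0.72 [ 464. -707.   92.] [291, 334]
```

Run:
```python
import cv2
a=cv2.imread('pics/a.png');cv2.imwrite('pics/a2.png',cv2.resize(a[150:350,180:480],(800,533),interpolation=cv2.INTER_CUBIC))
b=cv2.imread('pics/b.png');cv2.imwrite('pics/b2.png',cv2.resize(b[120:420,150:550],(800,600),interpolation=cv2.INTER_CUBIC))
```

```text
(no output)
```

View pics/a2.png

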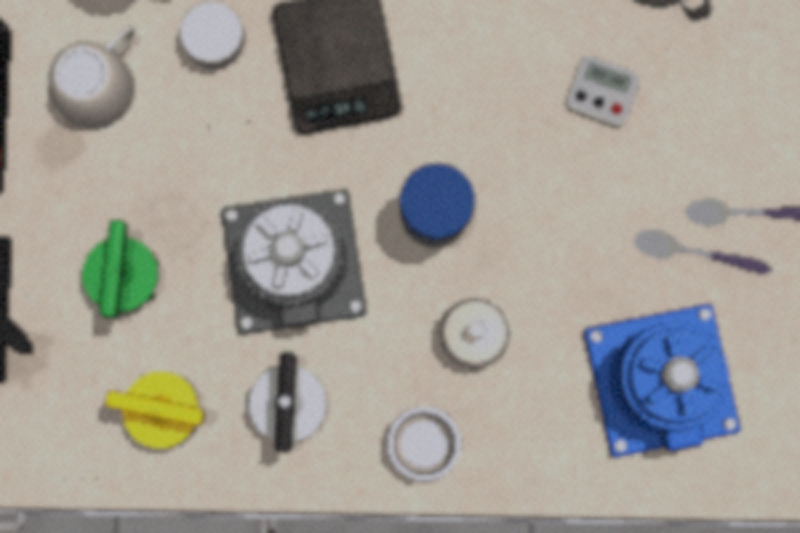

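View pics/b2.png

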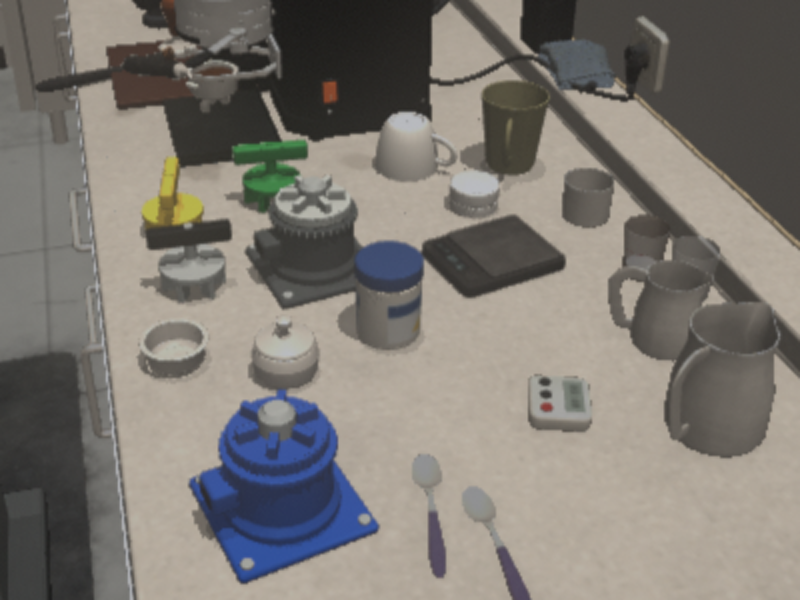

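The key is the steel one with the black bar (crop top px 287,400; bar roughly along world x). The real block is the dark one (290,250). The green, yellow and blue parts are look-alikes. I'll move above the key and take a closer look.

Emit:
{"op": "move_arm", "data": {
  "steps": [
    [0,0,-5,0.028,0.036,0.02,0.06],
    [0,0,-5,0.028,0.036,0.02,0.06],
    [0,0,-5,0.028,0.036,0.02,0.06],
    [0,0,-5,0.028,0.036,0,0.06],
    [0,0,0,0.028,0.036,0,0.06]
  ]
}}

```text
clock: 1.15
eef_pos: [373.2, -426.1, 258.6]
tool_rot: [3.14, -0.001, 0.014]
force: [1.6, 0.2, -0.2]
width: 60.1
gripper_force: 0.0
```

Emit:
{"op": "move_arm", "data": {
  "steps": [
    [0,0,0,0.025,0.035,0,0.06],
    [0,0,0,0.02,0.035,0,0.06],
    [0,0,0,0,0,0,0.06]
  ]
}}

```text
clock: 1.45
eef_pos: [421.4, -350.5, 257.7]
tool_rot: [-3.138, -0.003, 0.026]
force: [0.0, -0.5, 0.9]
width: 59.9
gripper_force: 0.0
```

Run:
```python
from h import *
s=telemetry.read_state(); print(s['eef_pos'],s['tool_rot'],s['qpos'],s['force'])
im,d=shot('wrist','c.png'); np.save('d.npy',d); print(cal['wrist'])
for n in ['key_grip','key_foot','ring_seat','boss_top','ring_teeth']:
    for x in finder.pinpoint('wrist',n)[:3]:
        p=w('wrist',x['location']); print(n,round(x['confidence'],2),p.round(1),pix('wrist',p))
P=cloud('wrist',d); z=P[...,2]
def near(c,r): return np.hypot(P[...,0]-c[0],P[...,1]-c[1])<r
m=near((432,-356),60)&(z>68)&(z<85)&(d>0)
if m.sum()>50:
    q=P[m][:,:2]; c,sz,a=cv2.minAreaRect(q.astype(np.float32)); e=np.linalg.eigh(np.cov(q.T))[1][:,1]
    print('bar',m.sum(),c,sz,a,q.mean(0),np.degrees(np.arctan2(e[1],e[0])),np.median(z[m]))
```

```text
[ 421.413938   -350.4933976   257.70735173] [-3.13768042e+00 -2.55226774e-03  2.62300831e-02] [ 0.5736736   0.4176632   0.10484988  1.72704256 -0.05597935  1.00018706
 -0.84470908] [ 0.00744271 -0.5340901   0.86762625]
{'fx': 343.89914861570514, 'fy': 343.89914861570514, 'cx': 324.61498723546913, 'cy': 235.60288185300286, 'position': array([ 487.2308565 , -348.57278332,  435.07539206]), 'attitude': array([ 2.88038424,  0.00433602, -1.54568094])}
key_grip 0.95 [ 551.6 -197.7   69.8] [174, 71]
key_grip 0.81 [ 426.  -236.8   66. ] [221, 200]
key_grip 0.78 [ 436.9 -355.9   68.4] [332, 193]
key_foot 0.84 [ 430.6 -354.4    1.5] [330, 190]
key_foot 0.68 [ 552.1 -193.4   -2.2] [196, 83]
ring_seat 0.89 [ 567.6 -355.6   96.9] [336, 50]
boss_top 0.97 [ 571.4 -355.3  111.3] [337, 41]
boss_top 0.65 [ 400.5 -480.6    1.9] [427, 216]
ring_teeth 0.81 [ 569.8 -355.8  102. ] [337, 46]
bar 1266 (432.65045166015625, -354.63763427734375) (16.01538848876953, 89.65048217773438) 88.0874252319336 [ 434.64351312 -354.63777901] 178.16267027905502 77.45075054921278
```

View pics/c.png

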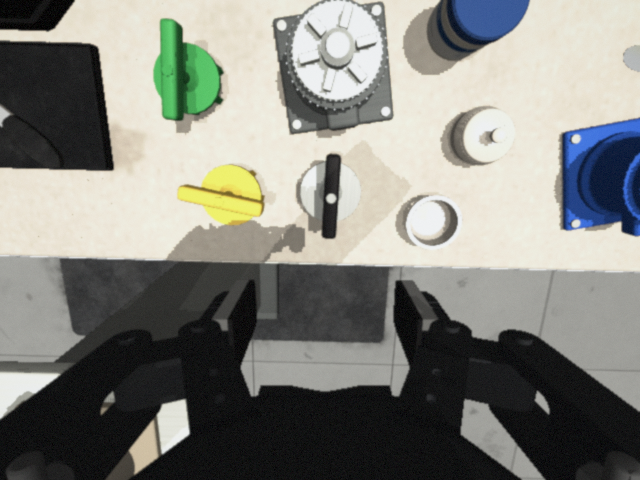

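The wrist view shows the key bar centred at (332,197) with the ring above it at (337,46). The bar fit is 16 x 89.7 mm with its top at 77 mm, which matches the given sizes. Next I'll measure the ring's tooth angles from the same depth image.

```bash
cat > ring.py <<'E'
from h import *
def ring(P,d,im=None):
    z=P[...,2]; x,y=P[...,0],P[...,1]
    m=(np.hypot(x-568,y+357)<60)&(d>0)
    b=m&(z>108)&(z<118)&(np.hypot(x-568,y+357)<20)
    print('boss',b.sum(),P[b].mean(0).round(1))
    f=m&(z>80)&(z<107); c,r=cv2.minEnclosingCircle(P[f][:,:2].astype(np.float32)); print('ring',c,r)
    bc=P[b].mean(0)[:2]
    for cc in (bc,np.array(c)):
        rr=np.hypot(x-cc[0],y-cc[1]); t=m&(rr>19)&(rr<34)&(z>97)&(z<107); th=np.arctan2(y[t]-cc[1],x[t]-cc[0])
        k=np.exp(6j*th).mean(); print('teeth',t.sum(),np.degrees(np.angle(k))/6,abs(k),np.median(z[t]))
E
python3 - <<'E'
from ring import *
cal['wrist']={'fx': 343.899, 'fy': 343.899, 'cx': 324.615, 'cy': 235.603, 'position': np.array([ 487.23, -348.57, 435.075]), 'attitude': np.array([ 2.88038424,  0.00433602, -1.54568094])}
d=np.load('d.npy'); ring(cloud('wrist',d),d)
s=telemetry.read_state(); print(s['eef_pos'],s['tool_rot'])
E
```

```text
boss 987 [ 567.6 -355.7  111.6]
ring (565.817626953125, -355.1667175292969) 46.6146125793457
teeth 1076 -14.303352024274746 0.8556175286267089 102.71214400186773
teeth 1061 -14.397740592419146 0.8040613509507312 102.69352191932552
[ 415.82924805 -358.84836158  257.65248801] [3.14080814e+00 3.03821420e-04 1.27389199e-02]
```

Emit:
{"op": "move_arm", "data": {
  "steps": [
    [0,0,-3.4,0.011,-0.004,-0.05,0.05],
    [0,0,0,0,0,-0.05,0.05],
    [0,0,0,0,0,-0.04,0.05],
    [0,0,0,0,0,0,0.05]
  ]
}}

```text
clock: 2.15
eef_pos: [423.3, -359.3, 114.0]
tool_rot: [-3.135, 0.009, -0.046]
force: [-1.2, 0.7, 0.6]
width: 50.1
gripper_force: 0.0
```

Emit:
{"op": "move_arm", "data": {
  "steps": [
    [0,0,0,0,0,0,0.05],
    [0,0,0,0,0,0,0.05]
  ]
}}

```text
clock: 2.35
eef_pos: [428.8, -363.0, 121.2]
tool_rot: [3.139, -0.003, -0.045]
force: [0.6, -0.7, 1.2]
width: 50.3
gripper_force: 0.0
```

Run:
```python
from ring import *
s=telemetry.read_state(); print(s['eef_pos'],s['tool_rot'],s['qd'].round(3))
im,d=shot('wrist','d.png'); P=cloud('wrist',d); z=P[...,2]
m=(np.hypot(P[...,0]-432,P[...,1]+356)<60)&(z>70)&(z<85)&(d>0)
q=P[m][:,:2]; c,sz,a=cv2.minAreaRect(q.astype(np.float32)); e=np.linalg.eigh(np.cov(q.T))[1][:,1]
print('bar',m.sum(),c,sz,a,np.degrees(np.arctan2(e[1],e[0])),np.median(z[m]))
try: ring(P,d)
except Exception as e: print(e)
s=telemetry.read_state(); print(s['eef_pos'],s['tool_rot'])
```

```text
[ 428.82936891 -362.96344155  121.2341755 ] [ 3.13891425 -0.00346982 -0.04467531] [-0.006 -0.015 -0.003  0.001 -0.002 -0.006  0.001]
bar 2989 (433.5377197265625, -354.7566223144531) (16.04176139831543, 88.58811950683594) 88.15906524658203 178.17815215607624 77.51714540543117
boss 796 [ 558.  -355.8  110.6]
ring (562.4842529296875, -356.18463134765625) 42.154178619384766
teeth 1224 23.48196236158738 0.22434311650655125 102.58871207807789
teeth 1434 -17.33314785904727 0.5700641523943192 102.60489275010691
[ 428.94411472 -362.83266776  121.41199506] [ 3.1387285  -0.00385982 -0.04443005]
```

Emit:
{"op": "move_arm", "data": {
  "steps": [
    [0,0,0.7,0.004,0.008,0,0.05],
    [0,0,0,0,0,-0.037,0.045],
    [0,0,0,0,0,-0.037,0.045],
    [0,0,0,0,0,0,0.045],
    [0,0,0,0,0,0,0.045]
  ]
}}

```text
clock: 2.9
eef_pos: [432.2, -353.0, 45.9]
tool_rot: [3.142, -0.0, -0.031]
force: [0.3, -0.0, 0.4]
width: 45.2
gripper_force: 0.0
```

Emit:
{"op": "move_arm", "data": {
  "steps": [
    [0,0,0,0.001,-0.0015,0.001,0.03],
    [0,0,0,0,0,0,0.015],
    [0,0,0,0,0,0,0.01],
    [0,0,0,0,0,0,0.01],
    [0,0,0,0,0,0,0.01]
  ]
}}

```text
clock: 3.4
eef_pos: [432.8, -354.7, 46.3]
tool_rot: [3.141, -0.001, -0.031]
force: [-0.3, 0.4, 0.0]
width: 9.9
gripper_force: 0.0
```

Emit:
{"op": "move_arm", "data": {
  "steps": [
    [0,0,0,0,0,0,0.008],
    [0,0,0,0,0,0.02,0.008],
    [0,0,0,0,0,0.04,0.008],
    [0,0,0,0,0,0.05,0.008],
    [0,0,0,0,0,0.05,0.008]
  ]
}}

```text
clock: 3.9
eef_pos: [432.1, -354.2, 207.3]
tool_rot: [-3.141, 0.001, -0.031]
force: [1.1, -0.4, -0.7]
width: 7.7
gripper_force: 0.0
```

Run:
```python
from h import *
s=telemetry.read_state(); print(s)
```

```text
{'clock': 3.9, 'qpos': array([ 0.55705246,  0.4882252 ,  0.11851842,  1.76580688, -0.07114569,
        0.89314674, -0.89570571]), 'qd': array([-0.0784206 , -0.62455437,  0.0976458 , -0.56857749,  0.09450971,
        1.16255238, -0.08174088]), 'tau': array([  0.69126707, -44.6144557 ,   1.786316  , -15.39942205,
        -0.05388219,  -0.88282591,   0.08743939]), 'eef_pos': array([ 432.0501851 , -354.20332477,  207.27200414]), 'tool_rot': array([-3.14081331e+00,  1.20883639e-03, -3.14717963e-02]), 'force': array([ 1.08928568, -0.35189178, -0.7087303 ]), 'torque': array([-0.0388932 , -0.02448327, -0.04756129]), 'gripper_force': 0.0, 'width': 7.704307545584304}
```

The gripper closed on nothing, so I'll look at what happened.

Run:
```python
from h import *
im,d=shot('wrist'); np.save('d2.npy',d)
a,_=shot('side')
o=np.hstack([cv2.resize(im[60:360,120:520],(400,300)),cv2.resize(a[150:300,180:380],(400,300))]);cv2.imwrite('pics/e.png',o)
for n in ['key_grip']:
    for x in finder.pinpoint('wrist',n)[:3]:
        p=w('wrist',x['location']); print(n,round(x['confidence'],2),p.round(1),pix('wrist',p))
P=cloud('wrist',d); z=P[...,2]
m=(np.hypot(P[...,0]-432,P[...,1]+356)<60)&(z>66)&(z<85)&(d>0)
q=P[m][:,:2]; print(m.sum())
if m.sum()>9:
    c,sz,a=cv2.minAreaRect(q.astype(np.float32)); print(c,sz,a,np.median(z[m]))
print(telemetry.read_state()['eef_pos'])
```

```text
key_grip 0.91 [ 437.  -355.2   68.4] [327, 211]
key_grip 0.88 [ 551.5 -194.2   69.2] [133, 84]
key_grip 0.88 [ 427.6 -235.3   65.6] [201, 224]
1674
(433.1921081542969, -354.8213195800781) (15.810284614562988, 89.19483184814453) 87.84078216552734 77.42439198220907
[ 434.60548675 -356.26491606  209.60374413]
```

View pics/e.png

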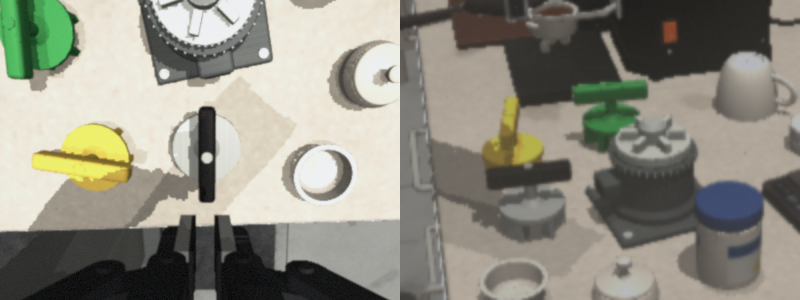

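Run:
```python
from h import *
s=telemetry.read_state(); t=s['eef_pos']; print(t,s['width'],s['qd'].round(3))
im,d=shot('side'); p=pix('side',t); print(p, pix('side',t+[0,0,19]))
P=cloud('side',d)
m=(P[...,2]>150)&(P[...,2]<300)&(d>0)&(np.hypot(P[...,0]-t[0],P[...,1]-t[1])<150)
q=P[m]; 
for lo in range(150,300,15):
    k=q[(q[:,2]>=lo)&(q[:,2]<lo+15)]
    if len(k): print(lo,len(k),k.min(0).round(),k.max(0).round(),np.median(k,0).round())
cv2.circle(im,p,2,(0,0,255),-1)
y0=max(0,p[1]-120);x0=p[0]-160
cv2.imwrite('pics/f.png',cv2.resize(im[y0:y0+240,x0:x0+320],(800,600)))
```

```text
[ 434.60548675 -356.26491606  209.60374413] 7.7590474487372685 [ 0.002  0.06  -0.01   0.07  -0.005 -0.018  0.001]
[239, 177] [238, 168]
240 50 [ 424. -377.  244.] [ 445. -349.  255.] [ 435. -366.  251.]
255 84 [ 423. -378.  255.] [ 445. -345.  270.] [ 434. -370.  263.]
270 69 [ 424. -377.  270.] [ 445. -347.  284.] [ 433. -371.  276.]
285 68 [ 420. -395.  285.] [ 447. -337.  300.] [ 432. -390.  295.]
```

View pics/f.png

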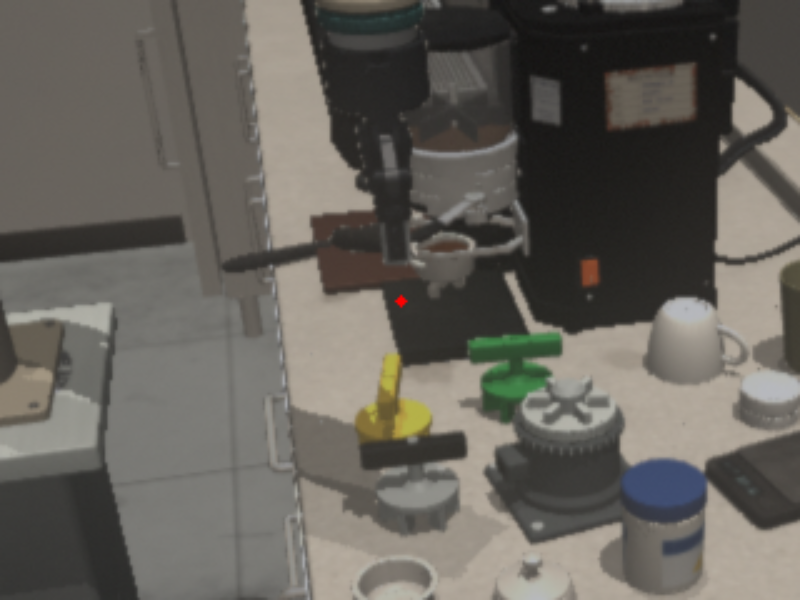

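The side view shows the fingertips at z≈244 mm while the reported TCP is z≈210 (red dot). The tips really are about 34 mm above the reported TCP, so they closed just above the bar. The key is untouched, so I'll go 34 mm lower and watch the force.

Emit:
{"op": "move_arm", "data": {
  "steps": [
    [0,0,0,-0.001,0.001,0,0.05],
    [0,0,0,0,0,-0.01,0.05],
    [0,0,0,0,0,-0.05,0.05],
    [0,0,0,0,0,-0.05,0.05],
    [0,0,0,0,0,-0.045,0.05]
  ]
}}

```text
clock: 4.6
eef_pos: [430.1, -352.4, 47.3]
tool_rot: [-3.14, 0.003, -0.031]
force: [-0.1, -0.8, -0.2]
width: 49.8
gripper_force: 0.0
```

Emit:
{"op": "move_arm", "data": {
  "steps": [
    [0,0,0,0,0,-0.01,0.045],
    [0,0,0,0,0,-0.01,0.045],
    [0,0,0,0,0,0,0.045],
    [0,0,0,0,0,0,0.045]
  ]
}}

```text
clock: 5.0
eef_pos: [432.7, -354.5, 32.3]
tool_rot: [3.14, -0.002, -0.031]
force: [0.1, -0.6, -0.2]
width: 45.0
gripper_force: 0.0
```

Run:
```python
from h import *
s=telemetry.read_state(); t=s['eef_pos']; print(t,s['tool_rot'],s['force'],s['width'],s['qd'].round(3))
im,d=shot('side'); P=cloud('side',d)
m=(P[...,2]>30)&(P[...,2]<150)&(d>0)&(np.hypot(P[...,0]-t[0],P[...,1]-t[1])<80)
p=pix('side',[433,-355,60]); cv2.imwrite('pics/g.png',cv2.resize(im[p[1]-75:p[1]+75,p[0]-100:p[0]+100],(640,480),interpolation=cv2.INTER_CUBIC))
```

```text
[ 432.65116798 -354.49472057   32.34575286] [ 3.13996356e+00 -2.20329567e-03 -3.14426301e-02] [ 0.09917784 -0.57834841 -0.15279467] 44.96232019214713 [-0.001 -0.015  0.002  0.    -0.001 -0.002 -0.002]
```

View pics/g.png

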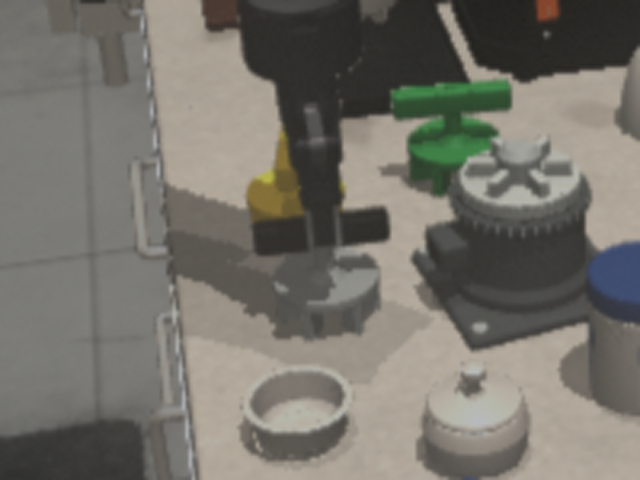

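The near fingertip is at about z≈63, beside the bar and well above the disc. I'll go down another 17 mm and close.

Emit:
{"op": "move_arm", "data": {
  "steps": [
    [0,0,0,0,0,-0.009,0.045],
    [0,0,0,0,0,-0.008,0.04],
    [0,0,0,0,0,0,0.025],
    [0,0,0,0,0,0,0.01],
    [0,0,0,0,0,0,0.008]
  ]
}}

```text
clock: 5.55
eef_pos: [431.4, -353.5, 13.7]
tool_rot: [-3.141, 0.0, -0.032]
force: [0.7, 0.0, -1.7]
width: 15.1
gripper_force: 61.1
```

Emit:
{"op": "move_arm", "data": {
  "steps": [
    [0,0,0,0,0,0,0.006],
    [0,0,0,0,0,0,0.006]
  ]
}}

```text
clock: 5.75
eef_pos: [431.5, -353.4, 13.8]
tool_rot: [-3.141, 0.0, -0.031]
force: [0.6, 0.4, -2.6]
width: 15.2
gripper_force: 61.1
```

Gripped: width is 15 mm and pad force 61 N. Next I'll lift and go halfway to re-measure the ring from straight above.

Emit:
{"op": "move_arm", "data": {
  "steps": [
    [0,0,0,0,0,0.03,0.006],
    [0,0,0,0,0,0.05,0.006],
    [0,0,6,0,0,0.05,0.006],
    [0,0,6,0.03,0,0.01,0.006],
    [0,0,5.5,0.03,0,0,0.006]
  ]
}}

```text
clock: 6.25
eef_pos: [493.2, -355.2, 157.6]
tool_rot: [3.137, -0.004, 0.276]
force: [1.0, -0.2, -4.5]
width: 14.9
gripper_force: 61.3
```

Emit:
{"op": "move_arm", "data": {
  "steps": [
    [0,0,0,0,0,0,0.006],
    [0,0,0,0,0,0,0.006],
    [0,0,0,0,0,0,0.006],
    [0,0,0,0,0,0,0.006]
  ]
}}

```text
clock: 6.65
eef_pos: [490.2, -353.8, 153.5]
tool_rot: [-3.141, 0.002, 0.273]
force: [-0.5, -0.5, -3.1]
width: 14.8
gripper_force: 61.3
```

Run:
```python
from ring import *
s=telemetry.read_state(); t=s['eef_pos']; print(t,np.degrees(s['tool_rot']),s['force'],s['torque'],s['width'],s['qd'].round(3))
im,d=shot('wrist','h.png'); P=cloud('wrist',d); z=P[...,2]; np.save('d3.npy',P)
ring(P,d)
for n in ['key_grip','key_foot','boss_top','ring_seat','ring_teeth']:
    for x in finder.pinpoint('wrist',n)[:2]:
        p=w('wrist',x['location']); print(n,round(x['confidence'],2),p.round(1),pix('wrist',p))
zz=t[2]-13.8
m=(np.hypot(P[...,0]-t[0],P[...,1]-t[1])<60)&(z>zz+68)&(z<zz+85)&(d>0); q=P[m]
print('bar',m.sum(),cv2.minAreaRect(q[:,:2].astype(np.float32)),np.median(q[:,2])-zz)
s=telemetry.read_state(); print(s['eef_pos'])
```

```text
[ 490.15396028 -353.79541666  153.45976006] [-1.79950956e+02  9.22225874e-02  1.56159144e+01] [-0.53691235 -0.48700466 -3.13393097] [-0.03424204 -0.03866551 -0.03580396] 14.802839770097265 [ 0.    -0.003 -0.003 -0.007 -0.001 -0.001  0.001]
boss 1792 [ 568.3 -355.5  111.6]
ring (570.7396850585938, -355.14990234375) 44.259647369384766
teeth 1829 -14.233792969086792 0.8649062181338484 102.82888281214116
teeth 1786 -14.298564254894044 0.7852753287431712 102.81880773045708
key_grip 0.92 [ 550.7 -193.7   65.8] [134, 92]
key_grip 0.84 [ 495.5 -352.3  209.9] [327, 307]
key_foot 0.77 [ 554.8 -194.4   -0.9] [175, 98]
key_foot 0.56 [ 426.6 -236.1    1.7] [195, 242]
boss_top 0.76 [ 568.9 -355.2  110.3] [363, 128]
ring_teeth 0.81 [ 569.2 -354.8   98.5] [360, 128]
bar 9348 ((498.53033447265625, -349.89520263671875), (73.13607788085938, 39.820159912109375), 36.19684982299805) 78.2287643744884
[ 491.43387693 -353.6801104   153.93243557]
```

View pics/h.png

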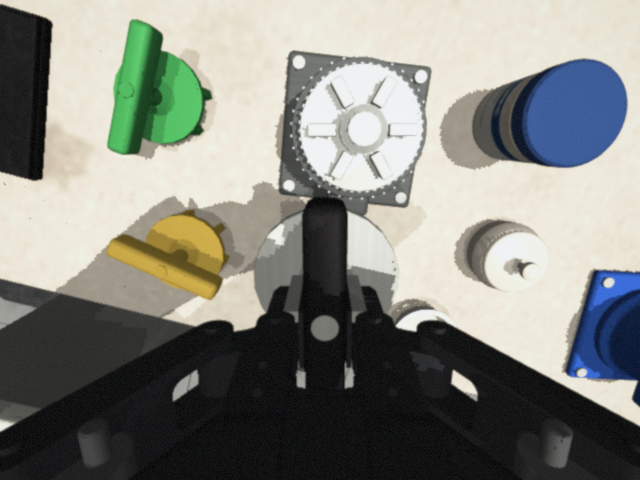

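The view shows the held key with its stem dot at (325,328) and the ring boss at (363,128), teeth clear. Next I'll compute the held key's axis from the dot.

Run:
```python
import numpy as np,cv2
P=np.load('d3.npy'); im=cv2.imread('pics/h.png'); g=im.max(2)
m=np.zeros(g.shape,bool); m[310:346,308:342]=g[310:346,308:342]>60
print(m.sum(),np.argwhere(m).mean(0),np.median(P[m],0))
z=P[...,2]; zz=139.7
q=np.argwhere((np.abs(z-zz-32)<4)&(np.hypot(P[...,0]-491,P[...,1]+354)<45)); Q=P[q[:,0],q[:,1]]
print('disc',len(Q),np.median(Q[:,2])-zz)
from scipy.spatial import ConvexHull
h=Q[ConvexHull(Q[:,:2]).vertices][:,:2]; h=h[h[:,0]>495]
A=np.c_[2*h,np.ones(len(h))]; s=np.linalg.lstsq(A,(h**2).sum(1),rcond=None)[0]; print(s[:2],np.sqrt(s[2]+s[:2]@s[:2]))
b=(z>zz+72)&(z<zz+84)&(P[...,0]>500)&(P[...,0]<550)&(abs(P[...,1]+352)<30);Q=P[b]; v=np.linalg.eigh(np.cov(Q[:,:2].T))[1][:,1]; print('baryaw',np.degrees(np.arctan(v[1]/v[0])),len(Q),Q.max(0),np.polyfit(Q[:,0],Q[:,2],1))
```

```text
580 [327.73275862 324.41896552] [ 491.64349687 -352.45952098  218.96876076]
disc 6245 33.542209574870355
[ 491.95534637 -352.87007182] 35.625303460087316
baryaw 26.94440097684595 4905 [ 536.07004733 -333.92418386  223.69057966] [-1.94973558e-02  2.27585080e+02]
```

Emit:
{"op": "move_arm", "data": {
  "steps": [
    [0,0,0,0.03,-0.001,0,0.006],
    [0,0,0,0.03,-0.001,0,0.006],
    [0,0,0,0.0165,-0.0007,0,0.006],
    [0,0,0,0,0,0,0.006],
    [0,0,0,0,0,-0.01,0.006]
  ]
}}

```text
clock: 7.45
eef_pos: [568.3, -356.9, 144.6]
tool_rot: [3.14, -0.001, 0.274]
force: [-0.3, 0.1, -4.3]
width: 15.1
gripper_force: 61.4
```

Emit:
{"op": "move_arm", "data": {
  "steps": [
    [0,0,0,0,0,-0.01,0.006],
    [0,0,0,0,0,0,0.006],
    [0,0,0,0,0,0,0.006],
    [0,0,0,0,0,0,0.006]
  ]
}}

```text
clock: 7.85
eef_pos: [567.9, -356.7, 134.2]
tool_rot: [3.141, -0.0, 0.273]
force: [-0.8, 0.2, -2.5]
width: 14.9
gripper_force: 61.1
```

Run:
```python
from h import *
s=telemetry.read_state(); t=s['eef_pos']; print(t,np.degrees(s['tool_rot']),s['force'],s['torque'],s['width'],s['qpos'].round(2))
a,_=shot('side'); p=pix('side',[568,-355,110]); cv2.imwrite('pics/i.png',cv2.resize(a[p[1]-75:p[1]+75,p[0]-100:p[0]+100],(800,600),interpolation=cv2.INTER_CUBIC))
for cam in ('side','top'):
  if cam=='top': shot('top')
  for n in ['key_grip','key_foot']:
    for x in finder.pinpoint(cam,n)[:4]:
        q=w(cam,x['location'])
        if np.hypot(q[0]-568,q[1]+355)<40: print(cam,n,round(x['confidence'],2),q.round(1))
```

```text
[ 567.91474776 -356.67074252  134.19540013] [ 1.79980934e+02 -1.13753101e-02  1.56666180e+01] [-0.81322957  0.19214049 -2.53396836] [ 0.00674037 -0.04127292 -0.02215715] 14.889007062218342 [ 0.5   0.72  0.02  1.52 -0.02  0.9  -0.76]
side key_grip 0.77 [ 573.4 -356.   188.2]
top key_grip 0.64 [ 568.6 -357.   186.3]
top key_foot 0.73 [ 570.  -356.4  121.6]
```

View pics/i.png

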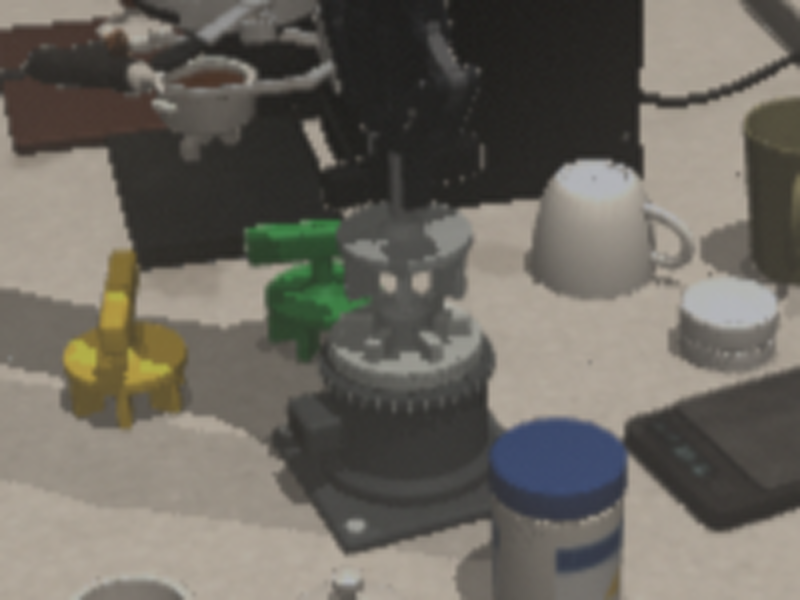

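The key hovers upright over the boss with its foot at ≈121 mm. I'll go down gently.

Emit:
{"op": "move_arm", "data": {
  "steps": [
    [0,0,0,0,0,-0.006,0.006],
    [0,0,0,0,0,-0.005,0.006],
    [0,0,0,0,0,-0.004,0.006],
    [0,0,0,0,0,0,0.006]
  ]
}}

```text
clock: 8.55
eef_pos: [567.5, -355.9, 117.8]
tool_rot: [-3.14, 0.001, 0.274]
force: [-0.3, 0.4, -3.5]
width: 15.0
gripper_force: 61.3
```

Emit:
{"op": "move_arm", "data": {
  "steps": [
    [0,0,0,0,0,-0.003,0.006],
    [0,0,0,0,0,-0.002,0.006],
    [0,0,0,0,0,0,0.006]
  ]
}}

```text
clock: 8.85
eef_pos: [568.0, -356.2, 113.6]
tool_rot: [-3.141, 0.0, 0.274]
force: [-0.1, 0.7, -1.6]
width: 15.2
gripper_force: 61.2
```

Emit:
{"op": "move_arm", "data": {
  "steps": [
    [0,0,0,0,0,-0.003,0.006],
    [0,0,0,0,0,-0.003,0.006],
    [0,0,0,0,0,0,0.006]
  ]
}}

```text
clock: 9.15
eef_pos: [567.8, -356.1, 107.3]
tool_rot: [-3.141, 0.001, 0.274]
force: [-0.5, 0.3, -2.7]
width: 15.0
gripper_force: 61.2
```

Emit:
{"op": "move_arm", "data": {
  "steps": [
    [0,0,0,0,0,-0.002,0.006],
    [0,0,0,0,0,-0.0015,0.006],
    [0,0,0,0,0,0,0.006]
  ]
}}

```text
clock: 9.45
eef_pos: [568.0, -356.2, 104.2]
tool_rot: [-3.141, 0.0, 0.274]
force: [-0.4, -0.2, -2.8]
width: 14.7
gripper_force: 61.2
```

Meshed: it has passed the 102 mm level with no resistance. I'll seat it fully until contact.

Emit:
{"op": "move_arm", "data": {
  "steps": [
    [0,0,0,0,0,-0.001,0.006],
    [0,0,0,0,0,-0.001,0.006],
    [0,0,0,0,0,0,0.006]
  ]
}}

```text
clock: 9.75
eef_pos: [568.4, -356.6, 103.3]
tool_rot: [3.141, -0.001, 0.274]
force: [-1.2, 0.5, 2.8]
width: 14.8
gripper_force: 61.9
```

Emit:
{"op": "move_arm", "data": {
  "steps": [
    [0,0,-4,0,0,-0.0005,0.006],
    [0,0,-5,0,0,0,0.006],
    [0,0,-5,0,0,0,0.006],
    [0,0,-5,0,0,0,0.006],
    [0,0,0,0,0,0,0.006]
  ]
}}

```text
clock: 10.25
eef_pos: [567.6, -356.5, 103.2]
tool_rot: [3.141, 0.001, -0.059]
force: [-2.9, 0.6, 6.7]
width: 15.0
gripper_force: 62.5
```

```bash
python3 -c "
from h import *
s=telemetry.read_state();print(s['eef_pos'],np.degrees(s['tool_rot']),s['force'],s['torque'])"
```

```text
[ 567.57814316 -356.54263428  103.20639612] [ 1.79965881e+02  3.71138238e-02 -3.38411209e+00] [-2.92936579  0.56030408  6.65357788] [0.5242379  0.7665468  0.13512968]
```

Emit:
{"op": "move_arm", "data": {
  "steps": [
    [0,0,-4,0,0,0,0.006],
    [0,0,-4,0,0,0,0.006]
  ]
}}

```text
clock: 10.45
eef_pos: [567.6, -356.4, 103.2]
tool_rot: [3.141, 0.0, -0.199]
force: [-3.8, 2.0, 6.8]
width: 15.4
gripper_force: 62.5
```

```bash
cat > s.py <<'E'
from h import *
s=telemetry.read_state();print(s['eef_pos'].round(1),np.degrees(s['tool_rot']).round(2),s['force'].round(1),s['torque'].round(2),s['width'])
E
python3 s.py
```

```text
[ 567.6 -356.4  103.2] [ 1.7999e+02  3.0000e-02 -1.1410e+01] [-3.8  2.   6.8] [0.51 0.75 0.39] 15.374454274583755
```

Emit:
{"op": "move_arm", "data": {
  "steps": [
    [0,0,-3,0,0,0,0.006],
    [0,0,-3,0,0,0,0.006]
  ]
}}

```text
clock: 10.65
eef_pos: [567.7, -356.4, 103.2]
tool_rot: [3.141, 0.0, -0.303]
force: [-3.4, 0.8, 6.8]
width: 15.3
gripper_force: 62.6
```

```bash
python3 s.py
```

```text
[ 567.7 -356.4  103.2] [ 1.7999e+02  2.0000e-02 -1.7370e+01] [-3.4  0.8  6.8] [0.53 0.7  0.35] 15.32502880109966
```

Emit:
{"op": "move_arm", "data": {
  "steps": [
    [0,0,-3,0,0,0,0.006],
    [0,0,-3,0,0,0,0.006]
  ]
}}

```text
clock: 10.85
eef_pos: [567.7, -356.4, 103.2]
tool_rot: [3.141, 0.0, -0.408]
force: [-3.9, 1.2, 6.6]
width: 15.1
gripper_force: 62.6
```

```bash
python3 s.py
```

```text
[ 567.7 -356.4  103.2] [ 1.7999e+02  2.0000e-02 -2.3360e+01] [-3.9  1.2  6.6] [0.48 0.67 0.31] 15.112395453975548
```

Emit:
{"op": "move_arm", "data": {
  "steps": [
    [0,0,-3,0,0,0,0.006],
    [0,0,-3,0,0,0,0.006]
  ]
}}

```text
clock: 11.05
eef_pos: [567.8, -356.4, 103.2]
tool_rot: [3.141, 0.0, -0.511]
force: [-3.1, 1.7, 6.5]
width: 15.2
gripper_force: 66.3
```

```bash
python3 s.py
```

```text
[ 567.8 -356.4  103.2] [179.97   0.   -29.27] [-3.1  1.7  6.5] [0.45 0.58 1.3 ] 15.219425512363303
```

Emit:
{"op": "move_arm", "data": {
  "steps": [
    [0,0,-3,0,0,0,0.006],
    [0,0,-3,0,0,0,0.006]
  ]
}}

```text
clock: 11.25
eef_pos: [568.4, -357.0, 103.2]
tool_rot: [3.14, -0.002, -0.611]
force: [-1.9, -1.1, 5.7]
width: 15.2
gripper_force: 115.9
```

```bash
python3 s.py
```

```text
[ 568.4 -357.   103.2] [ 1.7989e+02 -9.0000e-02 -3.5020e+01] [-1.9 -1.1  5.7] [-0.01  0.45  2.23] 15.213396627026226
```

It's at the stop: the moment rose from 0.35 to 2.2 N m and the pads began twisting on the bar. I'll relax the twist without turning the ring back, then open.

Emit:
{"op": "move_arm", "data": {
  "steps": [
    [0,0,3,0,0,0,0.006],
    [0,0,2,0,0,0,0.006]
  ]
}}

```text
clock: 11.45
eef_pos: [568.4, -357.1, 103.1]
tool_rot: [3.14, -0.002, -0.526]
force: [-2.1, -0.1, 4.5]
width: 15.1
gripper_force: 75.7
```

```bash
python3 s.py
```

```text
[ 568.4 -357.1  103.1] [ 1.7993e+02 -9.0000e-02 -3.0110e+01] [-2.1 -0.1  4.5] [-0.01  0.3   0.29] 15.056906254137038
```

Emit:
{"op": "move_arm", "data": {
  "steps": [
    [0,0,0,0,0,0,0.02],
    [0,0,0,0,0,0,0.03],
    [0,0,0,0,0,0,0.045],
    [0,0,0,0,0,0,0.05],
    [0,0,0,0,0,0,0.05]
  ]
}}

```text
clock: 11.95
eef_pos: [568.2, -356.3, 101.8]
tool_rot: [-3.142, 0.0, -0.529]
force: [0.5, -1.3, 0.4]
width: 50.2
gripper_force: 0.0
```

Emit:
{"op": "move_arm", "data": {
  "steps": [
    [0,0,0,0,0,0.015,0.05],
    [0,0,0,0,0,0.03,0.05],
    [0,0,0,0,0,0.04,0.05],
    [0,0,0,-0.03,0,0.03,0.05],
    [0,0,0,-0.04,0,0.01,0.05]
  ]
}}

```text
clock: 12.45
eef_pos: [501.0, -357.4, 231.4]
tool_rot: [3.141, -0.009, -0.526]
force: [-0.3, -0.7, 0.1]
width: 50.4
gripper_force: 0.0
```

Emit:
{"op": "move_arm", "data": {
  "steps": [
    [0,0,0,-0.03,0,0,0.05],
    [0,0,0,0,0,0,0.05],
    [0,0,0,0,0,0,0.05]
  ]
}}

```text
clock: 12.75
eef_pos: [468.4, -356.7, 228.4]
tool_rot: [-3.141, -0.002, -0.53]
force: [1.9, -0.3, 1.0]
width: 49.9
gripper_force: 0.0
```

Run:
```python
from h import *
im,d=shot('wrist'); P=cloud('wrist',d); z=P[...,2]
m=(np.hypot(P[...,0]-568,P[...,1]+356)<60)&(z>150)&(z<185)&(d>0); q=P[m]
print('bar',m.sum(),cv2.minAreaRect(q[:,:2].astype(np.float32)),np.median(q[:,2]))
m=(np.hypot(P[...,0]-568,P[...,1]+356)<45)&(z>113)&(z<132)&(d>0); print('disc',m.sum(),np.median(z[m]))
print(pix('wrist',[568,-356,150]))
b,_=shot('side'); p=pix('side',[568,-355,110])
o=np.hstack([cv2.resize(im[0:300,120:520],(400,300)),cv2.resize(b[p[1]-75:p[1]+75,p[0]-100:p[0]+100],(400,300))]);cv2.imwrite('pics/j.png',o)
shot('top')
for n in ['sugar_pot','filter_basket','powder_tub','cup','key_foot']:
    for x in finder.pinpoint('top',n)[:1]: print(n,w('top',x['location']).round())
import s
```

```text
bar 3854 ((568.4539794921875, -356.1681213378906), (16.42802619934082, 89.91697692871094), 63.61708450317383) 167.32529412790112
disc 4389 122.89008114764783
[254, 114]
sugar_pot [ 500. -528.    2.]
filter_basket [ 400. -484.    0.]
powder_tub [ 616. -492.   -1.]
cup [ 744. -168.   -2.]
key_foot [ 547. -193.    0.]
[ 468.5 -356.1  226.6] [ 1.800e+02  2.000e-02 -3.026e+01] [ 0.2 -0.8  0.2] [ 0.04  0.   -0.01] 50.1188580174499
```

View pics/j.png

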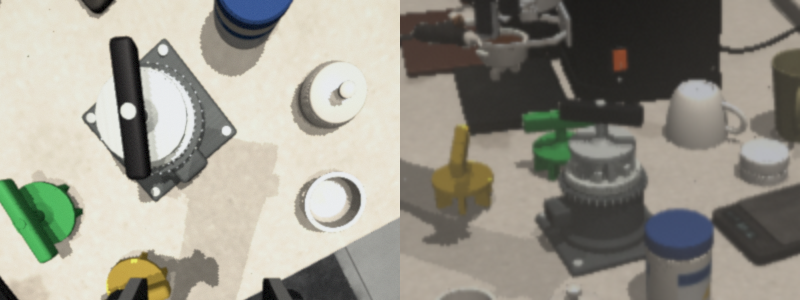

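The key stands upright and home: its bar top is at 167.3 mm against an expected 167, and its disc top at 123. The bystanders haven't moved.

```bash
python3 -c "
from cell import ctrl
print(ctrl.finish_job())"
```

```text
the job is handed in; nothing more can be done
None
```

The key is fully home and upright in the ring, the ring is turned clockwise to its stop, the bystanders are where they were, and the job is handed in.

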